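# Load two sample tubes into the reader and shut its window

## Task

Slide the reader's clear guard window fully open, then take the blue-capped and the orange-capped tube from the sloped stand and stand each upright on the floor of the holder cup of its own colour, lowering it in gently rather than dropping it. Then slide the window fully shut. Leave the white-capped tube in its place in the stand and do not disturb the jar or the tip box.

Things in the scene. Friction and masses are not known exactly. Their poses are not given: they have to be found in the camera images.
- reader: fixed reader, 170 (x) by 294 (y) by 150 mm tall, origin on the table under its middle, z up; left or right of the stand. Its +y half is a solid black block; its -y half an open-topped clear chamber, inside x -75 to 75, y -142 to 0 mm, floor 10 mm above the table. Aluminium rails along the top edges (x = +-82 mm) reach 162 mm above the table; the window slides between them
- window (a joint): opening of the clear guard window (156 by 150 mm, top face 156 mm above the table) along the reader's +y: 0 = fully shut (over the chamber), 0.14 m = fully open (over the black block). Starts shut or slightly ajar, stays where it is left; about 2 N moves it
- window_handle (a point): middle of the top of the window's red upright handle: a fin 12 mm thick along the reader's y, 54 mm long along the reader's x, 35 mm tall; its top is 191 mm above the table, the window's face 35 mm below that
- cup_blue: blue holder cup fixed on the reader's chamber floor, origin under its base (10 mm above the table), z up; 56 mm tall, inner floor 5 mm above the origin, bore 26 mm, flared above 45 mm to a mouth 38 mm wide. The two cups stand 70 mm apart along the reader's x (at x = +-35, y = -72 mm); which is nearer the robot varies
- cup_orange: orange holder cup fixed on the reader's chamber floor, origin under its base (10 mm above the table), z up; 56 mm tall, inner floor 5 mm above the origin, bore 26 mm, flared above 45 mm to a mouth 38 mm wide. The two cups stand 70 mm apart along the reader's x (at x = +-35, y = -72 mm); which is nearer the robot varies
- rack: fixed white sloped stand, base 130 (x) by 232 mm (y), origin on the table under its middle, z up. Three tubes lean 32 degrees from vertical, caps towards -x (the robot), feet at x = 30, z = 30, y = -80, 0, 80 mm. Each lies on a ramp that ends 77 mm up the tube, foot on a ledge, between low side ribs; the caps stick out free. Draw a tube out along its axis or lift it off the ramp
- tube_blue: closed sample tube, 120 mm long: pale body 20 mm in diameter, 90 mm long, with a blue band, then a blue cap 28 mm in diameter, 30 mm tall; about 45 g. Origin at the centre of its flat foot, z along the tube to the cap (cap spans z 90 to 120 mm). At the start it leans in one of the three places of the stand (which one varies)
- tube_orange: closed sample tube, 120 mm long: pale body 20 mm in diameter, 90 mm long, with an orange band, then an orange cap 28 mm in diameter, 30 mm tall; about 45 g. Origin at the centre of its flat foot, z along the tube to the cap (cap spans z 90 to 120 mm). At the start it leans in one of the three places of the stand (which one varies)
- tube_white: closed sample tube, 120 mm long: pale body 20 mm in diameter, 90 mm long, with a white band, then a white cap 28 mm in diameter, 30 mm tall; about 45 g. Origin at the centre of its flat foot, z along the tube to the cap (cap spans z 90 to 120 mm). At the start it leans in one of the three places of the stand (which one varies). To be left alone
- jar: bystander: jar with a green lid, 60 mm in diameter, 85 mm tall, origin under its middle, beyond the stand and the reader. To be left alone
- tip_box: bystander: closed yellow and grey box, 70 mm (x) by 110 mm (y) by 55 mm tall, origin under its middle, beyond the stand and the reader. To be left alone
There are look-alikes about, which are no part of the job. What is shaped like the tube_blue but purple is not meant. What is shaped like the tube_orange but purple is not meant.

How it is judged:
On the way, in this order (a step that is already met when the one before it is completed fails the run):
1. the window is slid open (at least 125 of its 140 mm) (value of joint window above 0.125 m), for 0.1 s.
2. one of the two tubes stands released in the cup of its colour (((horizontal distance between tube_blue and cup_blue below 0.01 m and z of tube_blue in the frame of cup_blue between 0 and 0.012 m and angle between tube_blue's own z axis and vertical below 0.2 rad and contact force between the fingers and tube_blue below 0.1 N and linear speed of tube_blue below 0.03 m/s) or (horizontal distance between tube_orange and cup_orange below 0.01 m and z of tube_orange in the frame of cup_orange between 0 and 0.012 m and angle between tube_orange's own z axis and vertical below 0.2 rad and contact force between the fingers and tube_orange below 0.1 N and linear speed of tube_orange below 0.03 m/s))), for 0.1 s.
3. both tubes stand released in the cups of their colours (horizontal distance between tube_blue and cup_blue below 0.01 m and z of tube_blue in the frame of cup_blue between 0 and 0.012 m and angle between each of tube_blue, tube_orange's own z axis and vertical below 0.2 rad and contact force between the fingers and tube_blue below 0.1 N and linear speed of each of tube_blue, tube_orange below 0.03 m/s and horizontal distance between tube_orange and cup_orange below 0.01 m and z of tube_orange in the frame of cup_orange between 0 and 0.012 m and contact force between the fingers and tube_orange below 0.1 N), for 0.1 s.
At the end, for the whole second after the job is handed in: Each coloured tube at rest in the cup of its colour: foot within 10 mm of the cup axis, under 12 mm above the cup origin, under 0.2 rad off upright. Window shut within 8 mm. White-capped tube within 15 mm, jar and tip box within 25 mm of their start (horizontal distance between tube_blue and cup_blue below 0.01 m and z of tube_blue in the frame of cup_blue between 0 and 0.012 m and angle between each of tube_blue, tube_orange's own z axis and vertical below 0.2 rad and horizontal distance between tube_orange and cup_orange below 0.01 m and z of tube_orange in the frame of cup_orange between 0 and 0.012 m and linear speed of each of tube_blue, tube_orange below 0.02 m/s and value of joint window below 0.008 m and distance of tube_white from where it was at the start of the episode below 0.015 m and distance of each of jar, tip_box from where it was at the start of the episode below 0.025 m); the robot touches nothing.
It fails at once if the blue tube is dropped: it moves faster than 0.7 m/s with its foot inside its cup (horizontal distance between tube_blue and cup_blue below 0.03 m and z of tube_blue in the frame of cup_blue below 0.06 m and linear speed of tube_blue above 0.7 m/s).
It fails at once if the orange tube is dropped: it moves faster than 0.7 m/s with its foot inside its cup (horizontal distance between tube_orange and cup_orange below 0.03 m and z of tube_orange in the frame of cup_orange below 0.06 m and linear speed of tube_orange above 0.7 m/s).
It fails at once if the white-capped tube is moved more than 25 mm (distance of tube_white from where it was at the start of the episode above 0.025 m).
It fails at once if the jar or the tip box is pushed more than 30 mm or tipped over (distance of any of jar, tip_box from where it was at the start of the episode above 0.03 m or angle between any of jar, tip_box's own z axis and vertical above 0.5 rad).
It also fails if it takes over 72 s, if anything falls off the work surface, if the arm or the gripper's body presses on something with over 40 N, if the wrist force passes 120 N, or if a joint passes its speed limit or range.

## Robot

A 6-joint arm with a two-finger parallel gripper is mounted at the origin on the work surface. World frame = base frame: x ahead of the robot, y to its left, z up, the work surface at z = 0. Lengths are in m, angles in rad, forces in N, time in s.
With the tool pointing down it reaches from about 0.375 to 0.975 m from the base axis. Payload 3.8 kg.
Tool frame: the origin (TCP) lies midway between the tips of the shut fingers; the grasp point (between the pads) lies 19 mm behind it; z points along the fingers, y is the line along which they close (so a half turn about z gives the same grasp; the last joint's range is limited). The gripper opens to 85 mm and grips with 20 to 120 N. Pads are 22 mm wide; open, the fingers measure 114 mm over their backs; the gripper's body (76 mm by 85 mm) begins 54 mm behind the grasp point. The pads swing forward as they close: fully open they stand 13 mm farther back than shut.
Start: joints at [-0.037, 0.264, 1.604, -0, 1.274, -0.037], TCP at [0.675, -0, 0.231] pointing down, gripper open.
Joint ranges: [-2.63, 2.63], [-0.94, 2.18], [0.31, 2.57], [-1.31, 4.45], [0, 2.66], [-2.55, 2.55]. Speed limits (rad/s): [2.57, 2.57, 3.14, 3.14, 3.14, 3.14].

## Interface

Orientations are given as a rotation vector (axis times angle).
In Python, from workcell import * gives the robot as it stands. The module is installed in compiled form; this text tells all that it offers.
- The arm moves only by the tool apply_moves, never from a script. Its arguments are lists of equal length, an entry for each row: "fingers": the opening, from 0 (shut) to 1 (fully open); "travel": the shift along the tool's x, y, z normalised to -1 to 1, where 1 is 0.05 m, a list of three; "rotation": the turn, a rotation vector about the tool's x, y, z normalised to -1 to 1, where 1 is 6 degrees, a list of three. In form: {"fingers": [fingers, ...], "travel": [[dx, dy, dz], ...], "rotation": [[ax, ay, az], ...]}. A call has 1 to 12 rows; each row shifts and turns the commanded pose from where the row before left it, along the tool's axes as they then stand; what a row does not reach is not made up. A row lasts 1/10 s, in which the tool goes at most 50 mm and 8.59 degrees, less where a joint would pass 70% of its speed; a pose out of reach is approached as far as the arm can. A call with a number of a shift or a turn outside -1 to 1 is refused whole. A call with a gripper value outside its range is refused whole. The fingers move at their own pace and stop on an object; "newtons" is the grip in N (left out, the last holds). Time passes only in rows, so rows that do not move let the fingers close. It gives the time, the measured TCP pose, the force, the opening and the grip force at its end, in the units of the state.
- read_state(): the state, without advancing time (a new reading comes with each control period).
- read_camera(name): name is "scene" or "side" or "wrist"; returns a dict with "image" (384x512x3 uint8, red, green, blue), "fx", "fy", "cx", "cy" (pixels), "extrinsics" (4x4, takes a point from world to camera coordinates). Camera axes: x right, y down, z forward; pixel columns grow to the right and rows downward; lengths in m; the calibration is good to about 2 mm. A picture is of the moment at which its call begins. There is no depth.
- finish_job(): hands the job in; it is judged then, once.
Trained networks look in the newest picture that a camera, given by its name, has taken for a name from the list of things; names that differ only in an ending like _2 or _b are one class to them, and where a whole thing is asked for, a point or a joint stands for the part that bears it (a point fixed in the world has none). Each returns a list of dicts, best first, with "p" (0 to 1); they miss things now and then, are a little off and sometimes report something else, mostly with a low value. They report only what shows in the picture. A call takes as long as a camera call. They do not tell look-alikes from the thing itself.
- regions_of(camera, name): "mask" (384x512 bool, what is visible of it) and "bbox" ([left, top, width, height] in pixels, round what is visible of it).
- tip_of(camera, name): "location" ([column, row] in pixels: a listed point, or the origin of a listed thing).
The state is a dict: "time": time; "q": joint angles; "joint_vel": joint speeds; "joint_torque": joint torques, N m; "tool_pos": TCP position; "tcp_rot": TCP orientation; "wrist_force": force on the tool from outside, world axes, zero at the start; "torque": the same for the moment, N m; "width": opening from 0.0 (shut) to 1.0 (fully open); "grip_force": force on a finger pad.
Only numpy, scipy, OpenCV 4.12 (cv2) and the standard library are available. Lean on these libraries where they do the work, as an engineer would, in place of code of your own. Each camera call takes 0.05 s, during which the arm holds its last target. There are 200 camera calls.

## Working session

There is one attempt and no reset: what is moved stays moved. The work goes in short steps, Python scripts to look and compute and a tool call to move; the robot and the scene stay as the last step left them, time stands still between calls to the robot, and variables do not carry over. Pictures are saved under pics/ and viewed, at most 10 in all, crops included, and the job is handed in when it is done.

Besides the shell and the picture viewer there is one more tool, called after "Request:" as name(argument=value, ...) on one line, values as JSON. apply_moves: Moves the arm, as the interface text tells. Scaled input: -1 to 1 covers 0.05 m each way for a shift and 6 degrees each way for a turn. Its arguments: {"type":"object","properties":{"fingers":{"type":"array","items":{"type":"number"}},"travel":{"type":"array","items":{"type":"array","items":{"type":"number"}}},"rotation":{"type":"array","items":{"type":"array","items":{"type":"number"}}},"newtons":{"type":"number"}},"required":["fingers","travel","rotation"]}

```bash
mkdir -p pics; cat > h.py <<'E'
from workcell import *
import numpy as np, cv2
from scipy.spatial.transform import Rotation as R
def ray(c,px):
    E=np.array(c["extrinsics"]);Rm=E[:3,:3];t=E[:3,3]
    d=Rm.T@np.array([(px[0]-c["cx"])/c["fx"],(px[1]-c["cy"])/c["fy"],1.]);return -Rm.T@t,d
def at_z(c,px,z):
    o,d=ray(c,px);return o+d*(z-o[2])/d[2]
def proj(c,P):
    E=np.array(c["extrinsics"]);p=np.atleast_2d(P)@E[:3,:3].T+E[:3,3]
    return np.c_[p[:,0]/p[:,2]*c["fx"]+c["cx"],p[:,1]/p[:,2]*c["fy"]+c["cy"]]
def tri(obs):
    A=0;b=0
    for c,px in obs:
        o,d=ray(c,px);d=d/np.linalg.norm(d);M=np.eye(3)-np.outer(d,d);A=A+M;b=b+M@o
    return np.linalg.solve(A,b)
def st():
    s=read_state();print({k:np.round(s[k],4).tolist() for k in("time","tool_pos","tcp_rot","wrist_force","width","grip_force","q")});return s
E
python3 - <<'E'
from h import *
s=st();print(R.from_rotvec(s["tcp_rot"]).as_matrix().round(3))
C={n:read_camera(n) for n in("scene","side","wrist")}
cv2.imwrite("pics/a.png",np.hstack([C["scene"]["image"],C["side"]["image"]])[...,::-1]) 
im=np.hstack([C["scene"]["image"],C["side"]["image"]])[...,::-1]
cv2.imwrite("pics/scene.png",cv2.resize(C["scene"]["image"][...,::-1],(800,600)))
cv2.imwrite("pics/side.png",cv2.resize(C["side"]["image"][...,::-1],(800,600)))
for n in("scene","side"):
    print(n,np.linalg.inv(C[n]["extrinsics"])[:3,3].round(3))
    for k in("reader","window_handle","cup_blue","cup_orange","rack","tube_blue","tube_orange","tube_white","jar","tip_box"):
        print(k,[(np.round(x["location"],1).tolist(),round(x["p"],2)) for x in tip_of(n,k)[:3]])
E
```

```text
{'time': 0.0, 'tool_pos': [0.6743, 0.0, 0.23], 'tcp_rot': [-2.2203, -2.2203, 0.0024], 'wrist_force': [-0.4587, 0.0909, 0.0853], 'width': 0.9984, 'grip_force': 0.0, 'q': [-0.0369, 0.2647, 1.6054, -0.0, 1.2737, -0.0369]}
[[ 0.     1.    -0.002]
 [ 1.    -0.     0.   ]
 [ 0.    -0.002 -1.   ]]
scene [0.458 0.623 1.036]
reader []
window_handle [([272.7, 99.2], 0.78)]
cup_blue []
cup_orange [([240.4, 270.1], 0.39)]
rack [([252.9, 248.4], 0.71)]
tube_blue [([202.7, 328.6], 0.7), ([201.7, 225.6], 0.59), ([243.0, 248.4], 0.47)]
tube_orange [([299.4, 217.1], 0.73)]
tube_white [([239.8, 271.2], 0.74)]
jar [([200.2, 199.0], 0.94)]
tip_box [([220.5, 138.5], 0.74)]
side [ 0.546 -0.545  0.712]
reader [([267.9, 334.6], 0.73)]
window_handle [([274.8, 313.1], 0.81)]
cup_blue [([290.7, 370.4], 0.57), ([352.1, 331.4], 0.54), ([252.8, 174.0], 0.43)]
cup_orange [([251.1, 370.6], 0.53)]
rack []
tube_blue [([256.5, 188.7], 0.74), ([267.9, 147.4], 0.6), ([307.4, 204.9], 0.55)]
tube_orange [([173.3, 194.7], 0.81), ([263.5, 216.5], 0.72), ([197.7, 229.4], 0.69)]
tube_white [([250.0, 174.2], 0.46)]
jar [([328.4, 237.1], 0.7), ([256.6, 191.9], 0.43)]
tip_box [([352.2, 331.3], 0.8)]
```

View pics/scene.png

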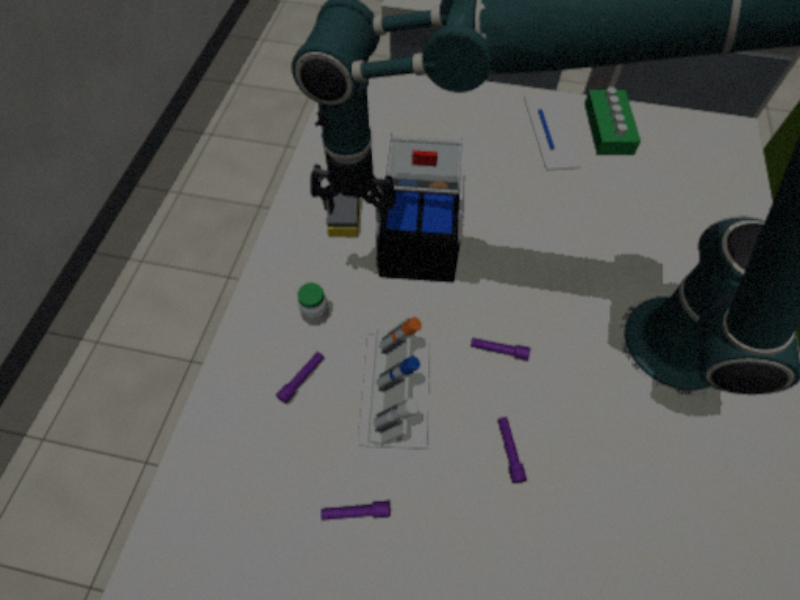

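View pics/side.png

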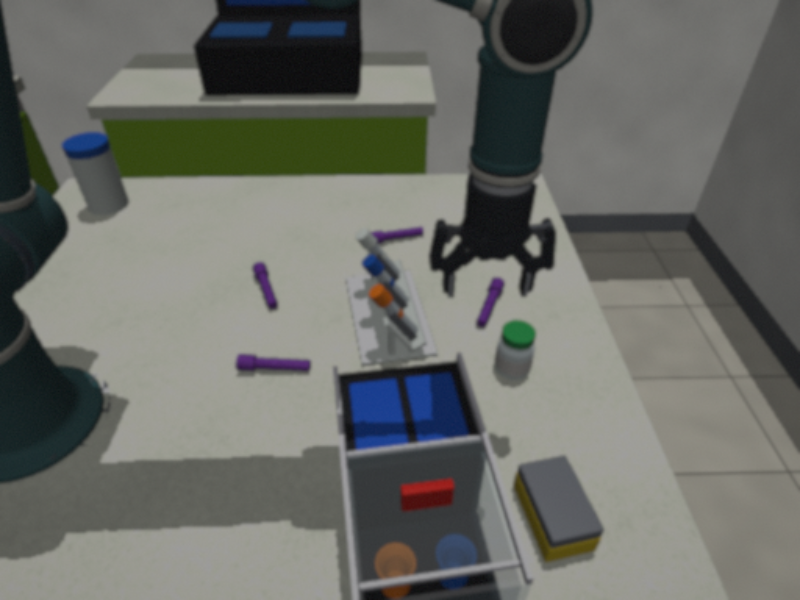

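The scene view (800x600 scale) shows the stand with orange (402,335), blue (400,372) and white (393,418) tubes. The reader is at (420,210) with its red handle at (425,157). The side view shows the orange cup at (395,560), on the robot side, and the blue cup at (455,553). The purple look-alikes lie on the table and are not the ones meant.

```bash
cat >> h.py <<'E'
from scipy.optimize import least_squares
HUE={"orange":(8,20),"blue":(105,125),"red":(0,5)}
def blob(img,col,box,smin=110,vmin=60):
    hsv=cv2.cvtColor(img,cv2.COLOR_RGB2HSV);lo,hi=HUE[col]
    m=cv2.inRange(hsv,(lo,smin,vmin),(hi,255,255))
    if col=="red": m|=cv2.inRange(hsv,(174,smin,vmin),(180,255,255))
    k=np.zeros_like(m);x0,y0,x1,y1=[max(0,int(v)) for v in box];k[y0:y1,x0:x1]=1;m=m*k
    n,l,s,c=cv2.connectedComponentsWithStats(m)
    if n<2:return None
    i=1+np.argmax(s[1:,4]);return c[i],s[i],(l==i).astype(np.uint8)
def hullc(c,P):
    h=cv2.convexHull(proj(c,P).astype(np.float32));M=cv2.moments(h);return np.array([M["m10"]/M["m00"],M["m01"]/M["m00"]])
def cyl(r,z0,z1):
    a=np.linspace(0,2*np.pi,24);return np.array([[r*np.cos(t),r*np.sin(t),z] for z in(z0,z1) for t in a])
def box3(lx,ly,z0,z1):
    return np.array([[sx*lx/2,sy*ly/2,z] for sx in(-1,1) for sy in(-1,1) for z in(z0,z1)])
def pose(x,y,yaw,P):
    return P@R.from_euler("z",yaw).as_matrix().T+[x,y,0]
TR=R.from_euler("y",-32,degrees=True).as_matrix()
def cap(slot): return cyl(.014,.09,.12)@TR.T+[.03,slot*.08,.03]
E
python3 - <<'E'
from h import *
C={n:read_camera(n) for n in("scene","side","wrist")}
print(C["scene"]["fx"],C["side"]["fx"],C["wrist"]["fx"])
f=.64
B={"scene":{"orange":(255,198,275,222),"blue":(250,222,275,242),"red":(255,90,290,112)},
"side":{"orange":(232,178,252,198),"blue":(228,158,250,180),"red":(250,300,300,330)}}
O={}
for n in B:
  for k,b in B[n].items():
    r=blob(C[n]["image"],k,b);print(n,k,None if r is None else (r[0].round(1),r[1]))
    O[n,k]=r
for k in("orange","blue","red"):
    print(k,tri([(C[n],O[n,k][0]) for n in B]).round(4))
def res(v):
    r=[]
    for n in B:
        for k,s in(("orange",None),("blue",0)):
            s=-1 if k=="orange" else 0
            r+=list(hullc(C[n],pose(*v,cap(s)))-O[n,k][0])
    return r
s=least_squares(res,[.6,0,0]);print("rack",s.x.round(4),np.round(s.fun,2))
def rr(v): return np.concatenate([hullc(C[n],pose(*v,0,box3(.054,.012,.156,.191)))-O[n,"red"][0] for n in B])
s=least_squares(rr,[.6,-.2]);print("handle",s.x.round(4),s.fun.round(2))
for n in B:
    print(n,cv2.minAreaRect(np.argwhere(O[n,"red"][2])[:,::-1].astype(np.float32)))
for n,b in(("scene",(225,78,310,185)),("side",(205,225,345,384))):
    x0,y0,x1,y1=b;print(n)
    cv2.imwrite(f"pics/r_{n}.png",cv2.resize(C[n]["image"][y0:y1,x0:x1,::-1],None,fx=5 if n=="side" else 5,fy=5 if n=="scene" else 3.7,interpolation=cv2.INTER_CUBIC)) if 0 else None
a=C["scene"]["image"][78:186,222:312];b=C["side"]["image"][224:384,205:345]
cv2.imwrite("pics/r.png",np.hstack([cv2.resize(a,(400,480),interpolation=2),cv2.resize(b,(400,457),interpolation=2)[:457].copy() if 0 else cv2.copyMakeBorder(cv2.resize(b,(400,457),interpolation=2),0,23,0,0,0)])[...,::-1])
E
```

```text
354.0258818640985 364.0133912312031 339.0311895793088
scene orange (array([262.9, 208.3]), array([257, 203,  13,  12, 101], dtype=int32))
scene blue (array([261.7, 233.1]), array([255, 228,  14,  11,  96], dtype=int32))
scene red (array([270.8, 100.3]), array([264,  96,  16,  10, 104], dtype=int32))
side orange (array([243.4, 188.4]), array([236, 182,  16,  14, 150], dtype=int32))
side blue (array([238.9, 169. ]), array([233, 163,  13,  13, 111], dtype=int32))
side red (array([273. , 315.9]), array([256, 306,  35,  21, 591], dtype=int32))
orange [0.5387 0.1398 0.1208]
blue [0.5267 0.2182 0.1214]
red [ 0.587  -0.2381  0.1766]
rack [0.5344 0.2266 0.5412] [-5.29  0.82  5.23 -0.26  5.93 -0.89 -5.51  1.86]
handle [ 0.5865 -0.2371] [0.41 0.9  0.51 0.23]
scene ((271.5, 100.5), (9.0, 15.0), 90.0)
side ((273.43450927734375, 316.00872802734375), (17.577774047851562, 34.957298278808594), 82.40535736083984)
scene
side
```

View pics/r.png

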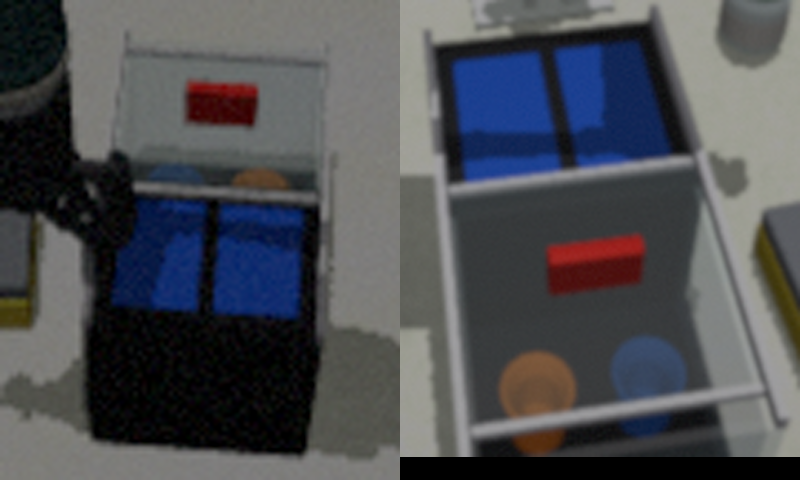

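The enlarged crop confirms the orange cup is nearer the robot and the blue cup farther. The handle is over the chamber with the window shut or nearly so. Next I fit the rack and reader yaw.

```bash
sed -i 's/astype(np.float32));M=cv2.moments/astype(np.float32));M=cv2.moments/' h.py; cat > fit.py <<'E'
from h import *
C={n:read_camera(n) for n in("scene","side")}
B={"scene":{"orange":(255,198,275,222),"blue":(250,222,275,242),"red":(255,90,290,112)},
"side":{"orange":(232,178,252,198),"blue":(228,158,250,180),"red":(250,300,300,330)}}
O={(n,k):blob(C[n]["image"],k,b)[0] for n in B for k,b in B[n].items()}
def res(v): return np.concatenate([hullc(C[n],pose(*v,cap(s)))-O[n,k] for n in B for k,s in(("orange",-1),("blue",0))])
s=least_squares(res,[.55,.22,.15],diff_step=1e-3);print("rack",s.x.round(4),s.fun.round(2))
def rr(v): return np.concatenate([hullc(C[n],pose(*v,.12,box3(.054,.012,.156,.191)))-O[n,"red"] for n in B])
s=least_squares(rr,[.6,-.2],diff_step=1e-3);print("handle",s.x.round(4),s.fun.round(2))
c=C["side"]
for p in((214.5,235.6),(294.3,227.5),(339.1,371.7)): print("rail end",at_z(c,p,.162).round(4))
for p in((51.5,291.5-0),(0,0)): pass
g=lambda x,y:((x-400)/2.857+205,y/2.857+224)
print("cups",at_z(c,g(537,388),.066).round(4),at_z(c,g(648,372),.066).round(4))
c=C["scene"];g=lambda x,y:(x/4.444+222,y/4.444+78)
for p in((126,35),(327,47)): print("rail far end scene",at_z(c,g(*p),.162).round(4))
E
python3 fit.py
```

```text
rack [0.552  0.2228 0.1527] [-0.    0.2  -0.11  0.55  0.06  0.43 -0.03  0.57]
handle [ 0.586  -0.2374] [0.15 1.06 0.15 0.37]
rail end [ 0.4807 -0.0517  0.162 ]
rail end [ 0.6435 -0.0332  0.162 ]
rail end [ 0.6777 -0.3205  0.162 ]
cups [ 0.5534 -0.2578  0.066 ] [ 0.6226 -0.2495  0.066 ]
rail far end scene [ 0.6737 -0.3067  0.162 ]
rail far end scene [ 0.5163 -0.3264  0.162 ]
```

Request:
apply_moves(fingers=[1,1,1,1,1,1,1,1,1,1,1,1], travel=[[-0.4,0,-0.4],[-0.4,-0.1,-0.4],[-0.4,-0.1,0],[-0.4,-0.2,0],[-0.4,-0.2,0],[-0.4,-0.2,0],[-0.2,-0.2,0],[0,-0.2,0],[0,-0.2,0],[0,-0.2,0],[0,-0.2,0],[0,0,0]], rotation=[[0,0,1],[0,0,1],[0,0,1],[0,0,1],[0,0,1],[0,0,1],[0,0,1],[0,0,1],[0,0,1],[0,0,1],[0,0,1],[0,0,1]])

```text
time: 2.6
tool_pos: [0.5677, -0.0708, 0.2715]
tcp_rot: [-3.103, -0.486, -0.0]
wrist_force: [0.9, -0.1, -0.3]
width: 0.997
grip_force: 0.0
```

Request:
apply_moves(fingers=[1,1,1,1,1,1,1,1,1,1,1,1], travel=[[0,0,0],[0,0,0],[0,0.5,0],[0,0.5,0],[0,0.5,0],[0,0.5,0],[0,0.5,0.4],[0,0.5,0.4],[-0.03,0.34,0.4],[0,0,0.4],[0,0,0.3],[0,0,0]], rotation=[[0,0,0.92],[0,0,0.9],[0,0,0],[0,0,0],[0,0,0],[0,0,0],[0,0,0],[0,0,0],[0,0,0],[0,0,0],[0,0,0],[0,0,0]])

```text
time: 3.8
tool_pos: [0.5855, -0.2367, 0.1732]
tcp_rot: [-3.133, -0.194, 0.008]
wrist_force: [-0.3, 0.5, -0.7]
width: 1.001
grip_force: 0.0
```

Request:
apply_moves(fingers=[0,0,0,0,0,0,0,0], travel=[[0,0,0],[0,0,0],[0,0,0],[0,0,0],[0,0,0],[0,0,0],[0,0,0],[0,0,0]], rotation=[[0,0,0],[0,0,0],[0,0,0],[0,0,0],[0,0,0],[0,0,0],[0,0,0],[0,0,0]], newtons=30)

```text
time: 4.6
tool_pos: [0.5878, -0.2376, 0.1771]
tcp_rot: [3.135, 0.194, 0.002]
wrist_force: [-1.0, 0.9, 5.6]
width: 0.131
grip_force: 31.9
```

Request:
apply_moves(fingers=[0,0,0,0,0,0,0,0], travel=[[0,-0.2,0],[0,-0.4,0],[0,-0.4,0],[0,-0.4,0],[0,-0.4,0],[0,-0.4,0],[0,-0.2,0],[0,0,0]], rotation=[[0,0,0],[0,0,0],[0,0,0],[0,0,0],[0,0,0],[0,0,0],[0,0,0],[0,0,0]])

```text
time: 5.4
tool_pos: [0.5727, -0.1162, 0.1772]
tcp_rot: [-3.135, -0.196, -0.002]
wrist_force: [-0.4, 1.8, 6.9]
width: 0.131
grip_force: 32.0
```

Request:
apply_moves(fingers=[0,0,0,0], travel=[[0,-0.16,0],[0,-0.1,0],[0,-0.1,0],[0,0,0]], rotation=[[0,0,0],[0,0,0],[0,0,0],[0,0,0]])

```text
time: 5.8
tool_pos: [0.5724, -0.1133, 0.1772]
tcp_rot: [3.11, 0.196, 0.007]
wrist_force: [5.1, -41.1, -3.8]
width: 0.128
grip_force: 32.8
```

Request:
apply_moves(fingers=[0,1,1,1,1,1,1,1,1,1,1], travel=[[0,0.3,0],[0,0,0],[0,0,0],[0,0,0],[0,0,-0.2],[0,0,-0.4],[0,0,-0.5],[0,0,-0.5],[0,0,-0.5],[0,0,-0.5],[0,0,0]], rotation=[[0,0,0],[0,0,0],[0,0,0],[0,0,0],[0,0,0],[0,0,0],[0,0,0],[0,0,0],[0,0,0],[0,0,0],[0,0,0]])

```text
time: 6.9
tool_pos: [0.5745, -0.1152, 0.3118]
tcp_rot: [3.133, 0.196, 0.013]
wrist_force: [-0.2, -0.7, 1.2]
width: 0.999
grip_force: 0.0
```

```bash
python3 - <<'E'
from h import *
st();C={n:read_camera(n) for n in("scene","side","wrist")}
print(np.linalg.inv(C["wrist"]["extrinsics"]).round(3))
cv2.imwrite("pics/b.png",cv2.resize(np.hstack([C["wrist"]["image"],C["side"]["image"]])[...,::-1],(800,300)))
cv2.imwrite("pics/w2.png",cv2.resize(np.vstack([np.hstack([C["wrist"]["image"],C["scene"]["image"]]),np.hstack([C["side"]["image"]]*2)])[...,::-1],(800,600)))
E
```

```text
{'time': 6.9, 'tool_pos': [0.5745, -0.1152, 0.3118], 'tcp_rot': [3.1331, 0.1956, 0.013], 'wrist_force': [-0.189, -0.6521, 1.1575], 'width': 0.9987, 'grip_force': 0.0, 'q': [-0.2406, 0.0503, 1.702, 0.0002, 1.3806, 1.2055]}
[[ 0.124 -0.955 -0.271  0.641]
 [-0.992 -0.119 -0.035 -0.106]
 [ 0.001  0.273 -0.962  0.449]
 [ 0.     0.     0.     1.   ]]
```

View pics/w2.png

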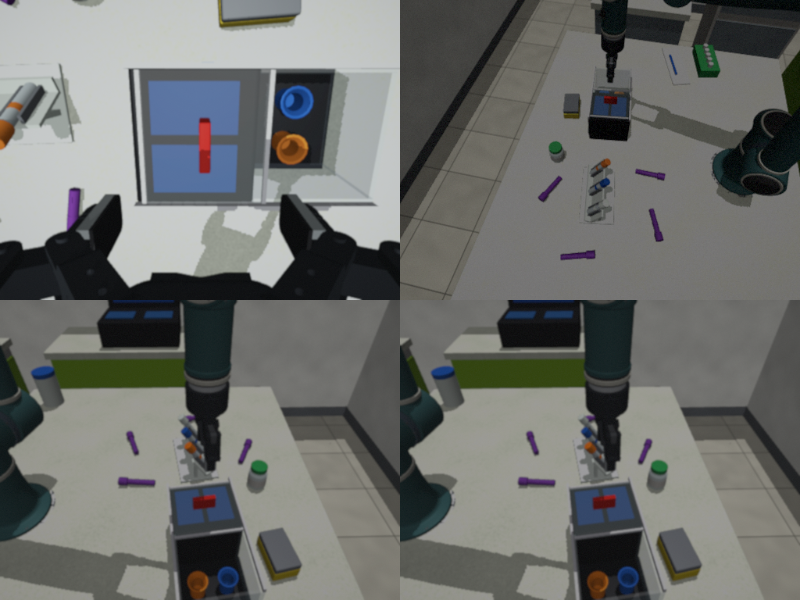

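The window now covers the black block. In the wrist quadrant both cups show clear, with blue at (296,100) and orange at (291,149). I measure them precisely.

```bash
cat > cups.py <<'E'
from h import *
C={n:read_camera(n) for n in("side","wrist")}
s=1.28
B={"wrist":{"orange":(272*s,132*s,310*s,168*s),"blue":(276*s,78*s,316*s,122*s),"red":(195*s,112*s,215*s,178*s)},
"side":{"orange":(180*s,(565-300)*s,215*s,384),"blue":(212*s,262*s,245*s,384),"red":(185*s,190*s,220*s,215*s)}}
O={}
for n in B:
    for k,b in B[n].items():
        r=blob(C[n]["image"],k,b,100,40);O[n,k]=r;print(n,k,r[0].round(1),r[1].tolist())
cupP=np.vstack([cyl(.0205,.062,.066),cyl(.016,.012,.05)])
H=box3(.054,.012,.156,.191)
def bb(c,P):
    q=proj(c,P);return np.r_[q.min(0),q.max(0)]
def ob(r): x,y,w,h=r[1][:4];return np.array([x-.5,y-.5,x+w-.5,y+h-.5])
def res(v,fl=0):
    r=[]
    for n in B:
        for k,x in(("orange",-.035),("blue",.035)):
            m=bb(C[n],pose(*v[:3],cupP+[x,-.072,0]))-ob(O[n,k])
            if ob(O[n,k])[3]>381: m[3]=0
            r+=list(m)
        r+=list(bb(C[n],pose(*v[:3],H+[0,v[3],0]))-ob(O[n,"red"]))
    return np.array(r)
s=least_squares(res,[.579,-.181,.12,.07],diff_step=1e-4,loss="soft_l1");print("reader",s.x.round(4));print(res(s.x).reshape(-1,4).round(1))
for x in(-.035,.035): print(pose(*s.x[:3],np.array([[x,-.072,0]])).round(4))
E
python3 cups.py
```

```text
wrist orange [372.1 187.5] [349, 168, 47, 42, 1597]
wrist blue [378.7 128.4] [353, 107, 51, 45, 1780]
wrist red [262.3 184.6] [255, 151, 16, 69, 947]
side orange [252.6 363.4] [239, 346, 28, 37, 800]
side blue [291.2 357.4] [278, 340, 29, 37, 795]
side red [261.1 258.1] [248, 250, 28, 17, 400]
reader [ 0.579  -0.1809  0.1132  0.062 ]
[[ 0.7  0.6 -2.8 -1.8]
 [ 1.5  4.6 -3.1 -2.9]
 [-0.2 -2.4  0.2  2.2]
 [ 2.2  2.  -2.6  0. ]
 [ 2.2  2.9 -3.6 -0.7]
 [-1.1 -1.7  1.2  1.5]]
[[ 0.5523 -0.2564  0.    ]]
[[ 0.6219 -0.2485  0.    ]]
```

```bash
cat >> h.py <<'E'
RACK=(.552,.2228,.1527)
def grasp(slot,up=.107,back=0.):
    yaw=RACK[2];x=R.from_euler("z",yaw).as_matrix()
    t=x@TR; ax=t[:,2]; P=pose(*RACK,np.array([[.03,slot*.08,.03]]))[0]
    p=P+ax*(up-.019+back); z=-ax; y=-x[:,1]; return p,np.c_[np.cross(y,z),y,z]
def delta(p,M):
    s=read_state();Rc=R.from_rotvec(s["tcp_rot"]).as_matrix()
    print("pos",np.round(s["tool_pos"],4),"yaw/tilt",np.round(Rc[:,0],3),"shift units",(Rc.T@(p-s["tool_pos"])/.05).round(3),"turn units",(np.degrees(R.from_matrix(Rc.T@M).as_rotvec())/6).round(3))
    print("yaw turn about z first:",round((np.arctan2(Rc[1,0],Rc[0,0])-np.arctan2(M[1,0],M[0,0]))*180/np.pi/6,3))
E
python3 - <<'E'
from h import *
for s in(-1,0):
    for b in(.08,0): print(grasp(s,back=b)[0].round(4))
delta(*grasp(-1,back=.08))
E
```

```text
[0.5058 0.1348 0.1725]
[0.5477 0.1412 0.1046]
[0.4937 0.2138 0.1725]
[0.5356 0.2203 0.1046]
pos [ 0.5713 -0.115   0.3045] yaw/tilt [ 0.992  0.124 -0.003] shift units [-0.675 -5.116  2.648] turn units [ 0.066  5.359 -0.27 ]
yaw turn about z first: -0.274
```

Request:
apply_moves(fingers=[1,1,1,1,1,1,0.8,0.8,0.8,0.8,0.8,0.8], travel=[[-0.2,-0.3,0],[-0.2,-0.6,0],[-0.15,-0.7,0],[-0.12,-0.7,0],[0,-0.7,0],[0,-0.7,0],[0,-0.7,0.2],[0,-0.5,0.4],[0,-0.2,0.5],[0,0,0.6],[0,0,0.6],[0,0,0.35]], rotation=[[0,0,0],[0,0,0],[0,0,0],[0,0,0],[0,0,0],[0,0,0],[0,0,0],[0,0,0],[0,0,0],[0,0,0],[0,0,0],[0,0,-0.27]])

```text
time: 8.35
tool_pos: [0.5042, 0.1336, 0.17]
tcp_rot: [3.132, 0.24, -0.009]
wrist_force: [0.4, 0.7, 0.4]
width: 0.8
grip_force: 0.0
```

Request:
apply_moves(fingers=[0.8,0.8,0.8,0.8,0.8,0.8,0.8,0.8], travel=[[0,0,0],[0,0,0],[0,0,0],[0,0,0],[0,0,0],[0,0,0],[0,0,0],[0,0,0]], rotation=[[0,0.6,0],[0,0.9,0],[0,0.9,0],[0,0.9,0],[0,0.9,0],[0,0.9,0],[0,0.25,0],[0,0,0]])

```text
time: 9.15
tool_pos: [0.5043, 0.1332, 0.1712]
tcp_rot: [-2.972, -0.227, -0.849]
wrist_force: [-0.0, 0.7, 0.6]
width: 0.801
grip_force: 0.0
```

```bash
python3 - <<'E'
from h import *
st();delta(*grasp(-1))
c=read_camera("wrist");cs=read_camera("side")
cv2.imwrite("pics/g.png",cv2.resize(np.hstack([c["image"],cs["image"]])[...,::-1],(800,300)))
for s in(-1,0): print(hullc(c,pose(*RACK,cap(s))).round(1),proj(c,pose(*RACK,cap(s))).min(0).round(),proj(c,pose(*RACK,cap(s))).max(0).round())
E
```

```text
{'time': 9.15, 'tool_pos': [0.5043, 0.1332, 0.1712], 'tcp_rot': [-2.9725, -0.2268, -0.8492], 'wrist_force': [-0.0119, 0.7099, 0.5858], 'width': 0.8012, 'grip_force': 0.0, 'q': [0.2419, -0.313, 2.3835, -0.0954, 0.5183, 1.7299]}
pos [0.5043 0.1332 0.1712] yaw/tilt [0.839 0.129 0.528] shift units [ 0.046 -0.026  1.596] turn units [ 0.001  0.019 -0.003]
yaw turn about z first: -0.004
[254.5 208.5] [231. 179.] [278. 236.]
[126.3 207.9] [ 95. 180.] [157. 236.]
```

View pics/g.png

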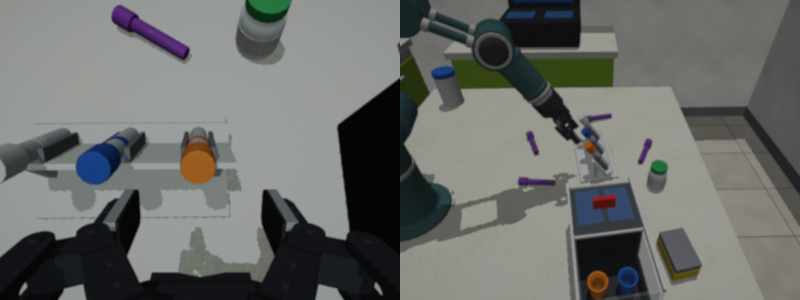

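The orange-capped tube sits at (198,165) in the wrist half, centred between the fingers as predicted, and the purple look-alike is well away at (150,30). I advance and grip.

Request:
apply_moves(fingers=[0.8,0.8,0.8,0.8,0.8,0.8,0,0,0,0,0,0], travel=[[0.05,-0.03,0.3],[0,0,0.4],[0,0,0.4],[0,0,0.3],[0,0,0.2],[0,0,0],[0,0,0],[0,0,0],[0,0,0],[0,0,0],[0,0,0],[0,0,0]], rotation=[[0,0,0],[0,0,0],[0,0,0],[0,0,0],[0,0,0],[0,0,0],[0,0,0],[0,0,0],[0,0,0],[0,0,0],[0,0,0],[0,0,0]], newtons=30)

```text
time: 10.45
tool_pos: [0.5519, 0.1419, 0.1085]
tcp_rot: [-2.97, -0.226, -0.857]
wrist_force: [-4.4, 1.1, 6.1]
width: 0.318
grip_force: 29.9
```

```bash
python3 - <<'E'
from h import *
st();delta(*grasp(-1))
E
```

```text
{'time': 10.45, 'tool_pos': [0.5519, 0.1419, 0.1085], 'tcp_rot': [-2.9697, -0.2259, -0.8571], 'wrist_force': [-4.4367, 1.0941, 6.1414], 'width': 0.318, 'grip_force': 29.8551, 'q': [0.2347, -0.1043, 2.3579, -0.1354, 0.3303, 1.7692]}
pos [0.5519 0.1419 0.1085] yaw/tilt [0.836 0.128 0.533] shift units [-0.112  0.001  0.02 ] turn units [ 0.001 -0.033 -0.008]
yaw turn about z first: -0.009
```

Request:
apply_moves(fingers=[0,0,0,0,0,0,0,0,0,0,0,0], travel=[[0,0,-0.2],[0,0,-0.3],[0,0,-0.3],[0,0,-0.3],[0,0,-0.2],[0.21,0,-0.34],[0.21,0,-0.34],[0.21,0,-0.34],[0.21,0,-0.34],[0.21,0,-0.34],[0.21,0,-0.34],[0,0,0]], rotation=[[0,0,0],[0,0,0],[0,0,0],[0,0,0],[0,0,0],[0,0,0],[0,0,0],[0,0,0],[0,0,0],[0,0,0],[0,0,0],[0,0,0]])

```text
time: 11.65
tool_pos: [0.5178, 0.1366, 0.2863]
tcp_rot: [-2.968, -0.226, -0.863]
wrist_force: [0.0, -1.1, -0.6]
width: 0.318
grip_force: 30.0
```

Request:
apply_moves(fingers=[0,0,0,0,0,0,0,0], travel=[[0,0,0],[0,0,0],[0,0,0],[0,0,0],[0,0,0],[0,0,0],[0,0,0],[0,0,0]], rotation=[[0,-0.6,0],[0,-0.9,0],[0,-0.9,0],[0,-0.9,0],[0,-0.9,0],[0,-0.9,0],[0,-0.25,0],[0,0,0]])

```text
time: 12.45
tool_pos: [0.5164, 0.1361, 0.2805]
tcp_rot: [3.132, 0.238, -0.004]
wrist_force: [-0.1, -0.4, -0.4]
width: 0.318
grip_force: 29.9
```

```bash
cat >> h.py <<'E'
YAW=.115
def place(cup,z):
    x=R.from_euler("z",YAW).as_matrix();return np.array([*cup,z]),np.c_[x[:,0],-x[:,1],[0,0,-1.]]
CO=(.5523,-.2564);CB=(.6219,-.2485)
E
python3 - <<'E'
from h import *
st();delta(*place(CO,.31))
E
```

```text
{'time': 12.45, 'tool_pos': [0.5164, 0.1361, 0.2805], 'tcp_rot': [3.1322, 0.2379, -0.0037], 'wrist_force': [-0.1409, -0.4135, -0.3519], 'width': 0.3181, 'grip_force': 29.9262, 'q': [0.2112, -0.0302, 1.84, -0.0001, 1.3342, 1.6304]}
pos [0.5164 0.1361 0.2805] yaw/tilt [ 0.989  0.151 -0.002] shift units [-0.478  7.869 -0.588] turn units [0.003 0.023 0.349]
yaw turn about z first: 0.349
```

Request:
apply_moves(fingers=[0,0,0,0,0,0,0,0,0,0,0,0], travel=[[0,0,-0.3],[0,0.3,-0.3],[0,0.6,0],[0,0.75,0],[0,0.85,0],[0,0.9,0],[0,0.9,0],[-0.1,0.9,0],[-0.1,0.85,0],[0,0.75,0],[0,0.65,0],[0,0.43,0]], rotation=[[0,0,0.35],[0,0,0],[0,0,0],[0,0,0],[0,0,0],[0,0,0],[0,0,0],[0,0,0],[0,0,0],[0,0,0],[0,0,0],[0,0,0]])

```text
time: 13.65
tool_pos: [0.5507, -0.2593, 0.3131]
tcp_rot: [3.135, 0.178, 0.002]
wrist_force: [0.1, -0.1, -1.4]
width: 0.318
grip_force: 29.9
```

Request:
apply_moves(fingers=[0,0,0], travel=[[0,0,0],[0,0,0],[0,0,0]], rotation=[[0,0,0],[0,0,0],[0,0,0]])

```text
time: 13.95
tool_pos: [0.5516, -0.2552, 0.3125]
tcp_rot: [-3.136, -0.183, -0.0]
wrist_force: [-0.8, 0.2, -0.5]
width: 0.318
grip_force: 30.0
```

```bash
python3 - <<'E'
from h import *
s=st();delta(*place(CO,.31))
C={n:read_camera(n) for n in("scene","side","wrist")}
t=np.array(s["tool_pos"])
T=np.vstack([cyl(.01,-.088,.002),cyl(.014,.002,.032)])+t
ims=[]
for n in("side","wrist","scene"):
    im=C[n]["image"].copy()
    h=cv2.convexHull(proj(C[n],T).astype(np.float32)).astype(int)
    print(n,proj(C[n],[t-[0,0,.088],t+[0,0,.03]]).round(1).tolist())
    cv2.polylines(im,[h],True,(0,255,0),1)
    u,v=proj(C[n],[t-[0,0,.03]])[0].astype(int);u=np.clip(u,70,442);v=np.clip(v,70,314)
    ims.append(cv2.resize(im[v-70:v+70,u-70:u+70],(266,266) if 0 else (266,266),interpolation=2))
cv2.imwrite("pics/p.png",np.hstack(ims)[...,::-1])
E
```

```text
{'time': 13.95, 'tool_pos': [0.5516, -0.2552, 0.3125], 'tcp_rot': [-3.1358, -0.1826, -0.0003], 'wrist_force': [-0.7868, 0.1733, -0.5463], 'width': 0.3175, 'grip_force': 29.9522, 'q': [-0.4745, 0.0981, 1.6497, 0.0005, 1.3938, 0.9799]}
pos [ 0.5516 -0.2552  0.3125] yaw/tilt [0.993 0.116 0.   ] shift units [0.011 0.026 0.05 ] turn units [-0.004 -0.002  0.012]
yaw turn about z first: 0.012
side [[251.8, 309.8], [251.7, 259.5]]
wrist [[256.8, 199.5], [257.0, 291.2]]
scene [[283.4, 87.5], [286.0, 57.1]]
```

View pics/p.png

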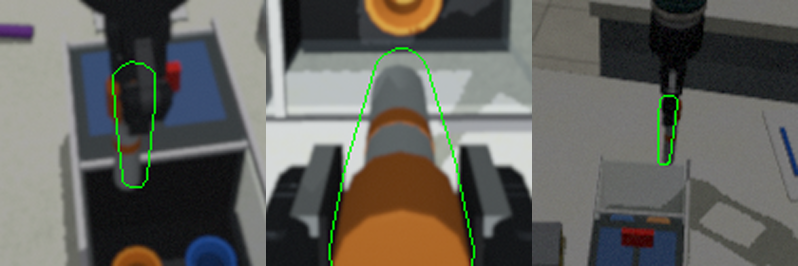

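The tube hangs vertically but sits about 4.5 mm toward the robot from the tool axis (side crop foot 127 vs 133, wrist foot edge 62 vs 50). I shift +x to correct and lower.

Request:
apply_moves(fingers=[0,0,0,0,0,0,0,0,0,0,0,0], travel=[[0.1,0.03,0.2],[0,0,0.4],[0,0,0.4],[0,0,0.4],[0,0,0.4],[0,0,0.3],[0,0,0.2],[0,0,0.2],[0,0,0.2],[0,0,0.2],[0,0,0.2],[0,0,0]], rotation=[[0,0,0],[0,0,0],[0,0,0],[0,0,0],[0,0,0],[0,0,0],[0,0,0],[0,0,0],[0,0,0],[0,0,0],[0,0,0],[0,0,0]])

```text
time: 15.3
tool_pos: [0.5559, -0.2567, 0.1554]
tcp_rot: [-3.135, -0.181, 0.004]
wrist_force: [-0.6, 0.9, -1.0]
width: 0.322
grip_force: 30.0
```

```bash
python3 - <<'E'
from h import *
st()
C={n:read_camera(n) for n in("side","wrist")}
cv2.imwrite("pics/q.png",cv2.resize(np.hstack([C["wrist"]["image"][80:272,128:384],C["side"]["image"][192:384,150:406]])[...,::-1],(800,300),interpolation=2))
E
```

```text
{'time': 15.3, 'tool_pos': [0.5559, -0.2567, 0.1554], 'tcp_rot': [-3.1349, -0.1807, 0.004], 'wrist_force': [-0.5604, 0.923, -1.0216], 'width': 0.3218, 'grip_force': 29.9525, 'q': [-0.4732, 0.2061, 1.8193, -0.0, 1.1191, 0.9824]}
```

View pics/q.png

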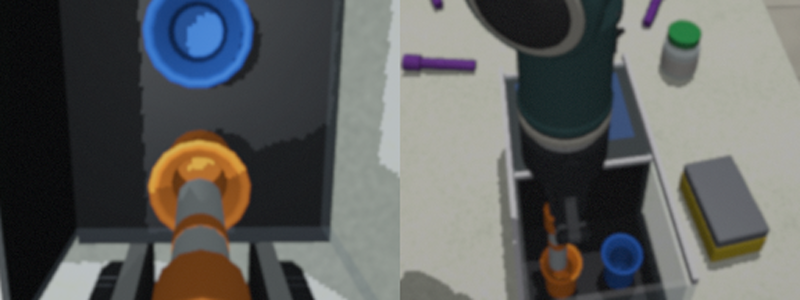

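The tube foot (201,190) is centred in the orange mouth (200,187), so I continue down.

Request:
apply_moves(fingers=[0,0,0,0,0,0,0,0,0,0,0], travel=[[0,0,0.1],[0,0,0.15],[0,0,0.15],[0,0,0.15],[0,0,0.15],[0,0,0.1],[0,0,0.05],[0,0,0.05],[0,0,0.05],[0,0,0.05],[0,0,0]], rotation=[[0,0,0],[0,0,0],[0,0,0],[0,0,0],[0,0,0],[0,0,0],[0,0,0],[0,0,0],[0,0,0],[0,0,0],[0,0,0]])

```text
time: 16.5
tool_pos: [0.5568, -0.2571, 0.1069]
tcp_rot: [-3.136, -0.181, 0.001]
wrist_force: [-0.3, -0.4, -0.7]
width: 0.318
grip_force: 30.0
```

Request:
apply_moves(fingers=[0,0,0,0,0], travel=[[0,0,0.04],[0,0,0.04],[0,0,0.03],[0,0,0],[0,0,0]], rotation=[[0,0,0],[0,0,0],[0,0,0],[0,0,0],[0,0,0]])

```text
time: 17.0
tool_pos: [0.5579, -0.2575, 0.104]
tcp_rot: [3.136, 0.181, 0.003]
wrist_force: [-1.7, 2.4, 9.1]
width: 0.324
grip_force: 31.1
```

Request:
apply_moves(fingers=[0.4,0.5,0.6,0.6,0.6,0.6,0.6,0.6,0.6,0.6,0.6,0.6], travel=[[0,0,0],[0,0,0],[0,0,0],[0,0,0],[0,0,-0.1],[0,0,-0.3],[0,0,-0.5],[0,0,-0.6],[0,0,-0.6],[0,0,-0.6],[0,0,-0.6],[0,0,0]], rotation=[[0,0,0],[0,0,0],[0,0,0],[0,0,0],[0,0,0],[0,0,0],[0,0,0],[0,0,0],[0,0,0],[0,0,0],[0,0,0],[0,0,0]])

```text
time: 18.2
tool_pos: [0.5599, -0.2587, 0.2745]
tcp_rot: [3.13, 0.181, 0.016]
wrist_force: [0.3, 0.5, 0.5]
width: 0.597
grip_force: 0.0
```

```bash
python3 - <<'E'
from h import *
st();delta(*grasp(0,back=.08))
C={n:read_camera(n) for n in("side","wrist")}
for n in C:
    r=blob(C[n]["image"],"orange",(150,60,384,384) if n=="wrist" else (225,290,290,384),100,40);print(n,r[0],r[1])
    P=pose(*CO,0,np.vstack([cyl(.014,.105,.135)]));print("exp cap",hullc(C[n],P))
cv2.imwrite("pics/q2.png",cv2.resize(np.hstack([C["wrist"]["image"][80:272,128:384],C["side"]["image"][192:384,150:406]])[...,::-1],(800,300),interpolation=2))
E
```

```text
{'time': 18.2, 'tool_pos': [0.5599, -0.2587, 0.2745], 'tcp_rot': [3.1304, 0.1806, 0.0159], 'wrist_force': [0.3183, 0.5399, 0.4773], 'width': 0.5968, 'grip_force': 0.0, 'q': [-0.4731, 0.1233, 1.6907, 0.0, 1.3159, 0.9824]}
pos [ 0.5599 -0.2587  0.2745] yaw/tilt [0.993 0.115 0.01 ] shift units [-0.249 -9.552  1.977] turn units [ 0.162  5.24  -0.33 ]
yaw turn about z first: -0.357
side [252.53707627 357.36016949] [239 332  28  51 944]
exp cap [252.31810723 344.29512676]
wrist [253.96981554 176.35326998] [ 231  148   46   58 1789]
exp cap [253.0260572  187.20239451]
```

View pics/q2.png

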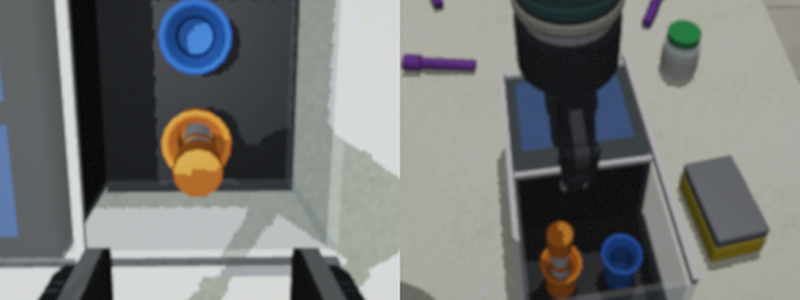

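The orange tube stands upright in the orange cup, cap at (197,172) over the mouth at (197,143). Next is the blue tube.

Request:
apply_moves(fingers=[0.8,0.8,0.8,0.8,0.8,0.8,0.8,0.8,0.8,0.8,0.8,0.8], travel=[[0,-0.4,0],[0,-0.8,0],[0,-0.9,0],[-0.05,-0.9,0],[-0.05,-0.9,0],[-0.05,-0.9,0],[-0.05,-0.9,0],[-0.05,-0.9,0],[0,-0.9,0.1],[0,-0.9,0.3],[0,-0.75,0.4],[0,-0.4,0.4]], rotation=[[0,0,0],[0,0,0],[0,0,0],[0,0,0],[0,0,0],[0,0,0],[0,0,0],[0,0,0],[0,0,0],[0,0,0],[0,0,0],[0,0,0]])

```text
time: 19.5
tool_pos: [0.487, 0.2189, 0.2047]
tcp_rot: [-3.136, -0.185, 0.004]
wrist_force: [-0.3, -0.8, -0.5]
width: 0.797
grip_force: 0.0
```

Request:
apply_moves(fingers=[0.8,0.8,0.8,0.8,0.8,0.8,0.8,0.8,0.8], travel=[[0,0,0.35],[0,0,0.35],[0,0,0],[0,0,0],[0,0,0],[0,0,0],[0,0,0],[0,0,0],[0,0,0]], rotation=[[0,0,-0.18],[0,0,-0.18],[0,0.8,0],[0,0.9,0],[0,0.9,0],[0,0.9,0],[0,0.9,0],[0,0.9,0],[0,0,0]])

```text
time: 20.4
tool_pos: [0.484, 0.2143, 0.1664]
tcp_rot: [-2.978, -0.232, -0.836]
wrist_force: [-0.4, -0.0, -0.5]
width: 0.797
grip_force: 0.0
```

Request:
apply_moves(fingers=[0.8,0.8], travel=[[0,0,0],[0,0,0]], rotation=[[0,0,0],[0,0,0]])

```text
time: 20.6
tool_pos: [0.4903, 0.2163, 0.1724]
tcp_rot: [-2.973, -0.228, -0.846]
wrist_force: [-0.1, -0.7, -0.1]
width: 0.801
grip_force: 0.0
```

```bash
python3 - <<'E'
from h import *
st();delta(*grasp(0))
c=read_camera("wrist")
r=blob(c["image"],"blue",(160,100,384,300),100,40);print(r[0],r[1]);P=proj(c,pose(*RACK,cap(0)));print(hullc(c,pose(*RACK,cap(0))),P.min(0),P.max(0)-P.min(0))
E
```

```text
{'time': 20.6, 'tool_pos': [0.4903, 0.2163, 0.1724], 'tcp_rot': [-2.9729, -0.2277, -0.8459], 'wrist_force': [-0.1201, -0.7007, -0.0576], 'width': 0.8006, 'grip_force': 0.0, 'q': [0.4778, -0.2601, 2.3428, -0.3255, 0.5518, 2.1297]}
pos [0.4903 0.2163 0.1724] yaw/tilt [0.84  0.129 0.527] shift units [0.058 0.06  1.63 ] turn units [-0.006  0.038  0.   ]
yaw turn about z first: 0.0
[259.82249117 206.21079173] [ 238  173   45   61 1983]
[261.31229632 206.78135252] [238.1443004  178.04613134] [46.77267297 56.18646599]
```

Request:
apply_moves(fingers=[0.8,0.8,0.8], travel=[[0,0,0],[0,0,0],[0,0,0]], rotation=[[0,0,0],[0,0,0],[0,0,0]])

```text
time: 20.95
tool_pos: [0.4902, 0.2157, 0.172]
tcp_rot: [-2.973, -0.227, -0.847]
wrist_force: [0.4, 0.0, -0.6]
width: 0.796
grip_force: 0.0
```

```bash
python3 - <<'E'
from h import *
st();delta(*grasp(0))
c=read_camera("wrist")
r=blob(c["image"],"blue",(160,100,384,300),100,40);print(r[0],r[1]);P=proj(c,pose(*RACK,cap(0)));print(hullc(c,pose(*RACK,cap(0))),P.min(0),P.max(0)-P.min(0))
E
```

```text
{'time': 20.95, 'tool_pos': [0.4902, 0.2157, 0.172], 'tcp_rot': [-2.9732, -0.227, -0.8468], 'wrist_force': [0.413, 0.0418, -0.588], 'width': 0.796, 'grip_force': 0.0, 'q': [0.4773, -0.2604, 2.344, -0.3271, 0.5508, 2.131]}
pos [0.4902 0.2157 0.172 ] yaw/tilt [0.84  0.129 0.527] shift units [0.065 0.048 1.626] turn units [ 0.001  0.034 -0.002]
yaw turn about z first: -0.003
[258.87675351 205.76202405] [ 237  173   45   61 1996]
[260.38560988 206.36596145] [237.14912281 177.61432078] [46.84758829 56.21852594]
```

Request:
apply_moves(fingers=[0.8,0.8,0.8,0.8,0.8,0.8,0.8,0,0,0,0,0], travel=[[0.08,0.05,0.3],[0,0,0.4],[0,0,0.4],[0,0,0.3],[0,0,0.2],[0,0,0],[0,0,0],[0,0,0],[0,0,0],[0,0,0],[0,0,0],[0,0,0]], rotation=[[0,0,0],[0,0,0],[0,0,0],[0,0,0],[0,0,0],[0,0,0],[0,0,0],[0,0,0],[0,0,0],[0,0,0],[0,0,0],[0,0,0]], newtons=30)

```text
time: 22.2
tool_pos: [0.5354, 0.2206, 0.107]
tcp_rot: [-2.972, -0.228, -0.849]
wrist_force: [-4.7, -0.1, 6.1]
width: 0.317
grip_force: 29.6
```

```bash
python3 - <<'E'
from h import *
st();delta(*grasp(0))
E
```

```text
{'time': 22.2, 'tool_pos': [0.5354, 0.2206, 0.107], 'tcp_rot': [-2.9718, -0.2276, -0.849], 'wrist_force': [-4.7406, -0.114, 6.1055], 'width': 0.3173, 'grip_force': 29.5523, 'q': [0.4361, -0.0676, 2.326, -0.4147, 0.3737, 2.2022]}
pos [0.5354 0.2206 0.107 ] yaw/tilt [0.839 0.129 0.528] shift units [-0.023  0.006  0.041] turn units [-0.006  0.018 -0.   ]
yaw turn about z first: -0.0
```

Request:
apply_moves(fingers=[0,0,0,0,0,0,0,0,0,0,0,0], travel=[[0,0,-0.2],[0,0,-0.3],[0,0,-0.3],[0,0,-0.3],[0,0,-0.2],[0.21,0,-0.34],[0.21,0,-0.34],[0.21,0,-0.34],[0.21,0,-0.34],[0.21,0,-0.34],[0.21,0,-0.34],[0,0,0]], rotation=[[0,0,0],[0,0,0],[0,0,0],[0,0,0],[0,0,0],[0,0,0],[0,0,0],[0,0,0],[0,0,0],[0,0,0],[0,0,0],[0,0,0]])

```text
time: 23.4
tool_pos: [0.5023, 0.2157, 0.2852]
tcp_rot: [-2.968, -0.227, -0.855]
wrist_force: [-0.9, 0.9, -0.4]
width: 0.318
grip_force: 29.8
```

Request:
apply_moves(fingers=[0,0,0,0,0,0,0,0,0,0], travel=[[0,0,0],[0,0,0],[0,0,0],[0,0,0],[0,0,0],[0,0,0],[0,0,0],[0,0,0],[0,0,0],[0,0,0]], rotation=[[0,-0.6,0],[0,-0.9,0],[0,-0.9,0],[0,-0.9,0],[0,-0.9,0],[0,-0.9,0],[0,-0.25,0],[0,0,0.35],[0,0,0],[0,0,0]])

```text
time: 24.4
tool_pos: [0.5002, 0.2147, 0.2802]
tcp_rot: [3.135, 0.184, -0.009]
wrist_force: [0.5, -0.3, -1.4]
width: 0.316
grip_force: 29.8
```

```bash
python3 - <<'E'
from h import *
st();delta(*place(CB,.315))
E
```

```text
{'time': 24.4, 'tool_pos': [0.5002, 0.2147, 0.2802], 'tcp_rot': [3.1353, 0.1838, -0.0093], 'wrist_force': [0.494, -0.2535, -1.4163], 'width': 0.3156, 'grip_force': 29.8383, 'q': [0.3592, -0.0075, 1.8183, 0.0009, 1.3368, 1.8126]}
pos [0.5002 0.2147 0.2802] yaw/tilt [ 0.993  0.117 -0.006] shift units [ 1.331  9.486 -0.699] turn units [0.005 0.057 0.02 ]
yaw turn about z first: 0.02
```

Request:
apply_moves(fingers=[0,0,0,0,0,0,0,0,0,0,0,0], travel=[[0,0.1,-0.35],[0,0.4,-0.35],[0.1,0.8,0],[0.2,0.9,0],[0.2,0.9,0],[0.2,0.9,0],[0.2,0.9,0],[0.2,0.9,0],[0.2,0.9,0],[0.03,0.9,0],[0,0.8,0],[0,0.6,0]], rotation=[[0,0.05,0],[0,0,0],[0,0,0],[0,0,0],[0,0,0],[0,0,0],[0,0,0],[0,0,0],[0,0,0],[0,0,0],[0,0,0],[0,0,0]])

```text
time: 25.6
tool_pos: [0.6192, -0.2273, 0.3179]
tcp_rot: [3.134, 0.181, 0.003]
wrist_force: [0.5, 0.7, -0.9]
width: 0.317
grip_force: 29.8
```

Request:
apply_moves(fingers=[0,0,0,0,0,0], travel=[[0,0.38,0],[0,0,0],[0,0,0],[0,0,0],[0,0,0],[0,0,0]], rotation=[[0,0,0],[0,0,0],[0,0,0],[0,0,0],[0,0,0],[0,0,0]])

```text
time: 26.2
tool_pos: [0.6216, -0.242, 0.3164]
tcp_rot: [3.136, 0.185, 0.0]
wrist_force: [-0.1, 0.0, -0.4]
width: 0.32
grip_force: 29.9
```

```bash
python3 - <<'E'
from h import *
s=st();delta(*place(CB,.1545))
E
```

```text
{'time': 26.2, 'tool_pos': [0.6216, -0.242, 0.3164], 'tcp_rot': [3.136, 0.1848, 0.0004], 'wrist_force': [-0.0591, 0.0073, -0.3878], 'width': 0.3195, 'grip_force': 29.8592, 'q': [-0.4086, 0.211, 1.514, -0.0, 1.4163, 1.0445]}
pos [ 0.6216 -0.242   0.3164] yaw/tilt [0.993 0.117 0.   ] shift units [-0.011  0.129  3.238] turn units [ 0.002 -0.002  0.026]
yaw turn about z first: 0.026
```

Request:
apply_moves(fingers=[0,0,0,0,0,0,0,0,0,0,0,0], travel=[[0.01,0.13,0.1],[0,0,0.4],[0,0,0.4],[0,0,0.4],[0,0,0.4],[0,0,0.4],[0,0,0.3],[0,0,0.3],[0,0,0.2],[0,0,0.2],[0,0,0],[0,0,0]], rotation=[[0,0,0],[0,0,0],[0,0,0],[0,0,0],[0,0,0],[0,0,0],[0,0,0],[0,0,0],[0,0,0],[0,0,0],[0,0,0],[0,0,0]])

```text
time: 27.4
tool_pos: [0.623, -0.2497, 0.1614]
tcp_rot: [3.136, 0.183, 0.001]
wrist_force: [-0.8, -0.4, -1.0]
width: 0.32
grip_force: 29.9
```

```bash
python3 - <<'E'
from h import *
st();delta(*place(CB,.1045))
C={n:read_camera(n) for n in("side","wrist")}
cv2.imwrite("pics/q3.png",cv2.resize(np.hstack([C["wrist"]["image"][80:272,128:384],C["side"]["image"][192:384,150:406]])[...,::-1],(800,300),interpolation=2))
E
```

```text
{'time': 27.4, 'tool_pos': [0.623, -0.2497, 0.1614], 'tcp_rot': [3.1359, 0.1825, 0.0006], 'wrist_force': [-0.7688, -0.4471, -1.0105], 'width': 0.32, 'grip_force': 29.8588, 'q': [-0.4182, 0.3048, 1.6839, -0.0002, 1.1524, 1.0364]}
pos [ 0.623  -0.2497  0.1614] yaw/tilt [0.993 0.116 0.   ] shift units [-0.02  -0.027  1.138] turn units [ 0.004 -0.003  0.012]
yaw turn about z first: 0.012
```

View pics/q3.png

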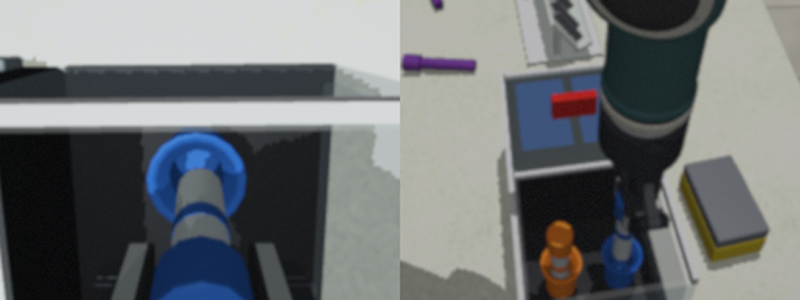

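The blue tube foot (199,180) is over the blue mouth (196,178), within about 1 mm, and orange stays upright. Lowering.

Request:
apply_moves(fingers=[0,0,0,0,0,0,0,0,0,0,0,0], travel=[[-0.01,-0.03,0.1],[0,0,0.15],[0,0,0.15],[0,0,0.15],[0,0,0.15],[0,0,0.1],[0,0,0.1],[0,0,0.05],[0,0,0.05],[0,0,0.05],[0,0,0.04],[0,0,0]], rotation=[[0,0,0],[0,0,0],[0,0,0],[0,0,0],[0,0,0],[0,0,0],[0,0,0],[0,0,0],[0,0,0],[0,0,0],[0,0,0],[0,0,0]])

```text
time: 28.7
tool_pos: [0.622, -0.2481, 0.1064]
tcp_rot: [3.136, 0.183, -0.0]
wrist_force: [-0.1, 0.4, -1.1]
width: 0.32
grip_force: 29.9
```

Request:
apply_moves(fingers=[0,0,0,0], travel=[[0,0,0.04],[0,0,0.03],[0,0,0],[0,0,0]], rotation=[[0,0,0],[0,0,0],[0,0,0],[0,0,0]])

```text
time: 29.1
tool_pos: [0.6229, -0.2484, 0.1048]
tcp_rot: [3.135, 0.182, 0.003]
wrist_force: [-1.1, 0.9, 5.3]
width: 0.315
grip_force: 30.5
```

Request:
apply_moves(fingers=[0.4,0.5,0.6,0.6,0.6,0.6,0.6,0.6,0.6,0.6,0.6,0.6], travel=[[0,0,0],[0,0,0],[0,0,0],[0,0,0],[0,0,-0.1],[0,0,-0.3],[0,0,-0.5],[0,0,-0.6],[0,0,-0.6],[0,0,-0.6],[0,0,-0.3],[0,0,0]], rotation=[[0,0,0],[0,0,0],[0,0,0],[0,0,0],[0,0,0],[0,0,0],[0,0,0],[0,0,0],[0,0,0],[0,0,0],[0,0,0],[0,0,0]])

```text
time: 30.3
tool_pos: [0.624, -0.2489, 0.2577]
tcp_rot: [3.133, 0.182, 0.01]
wrist_force: [-0.0, -0.7, 0.2]
width: 0.599
grip_force: 0.0
```

Request:
apply_moves(fingers=[1,1,1,1,1,1,1,1,1,1], travel=[[-0.1,-0.3,0],[-0.1,-0.5,0],[-0.1,-0.5,0],[-0.1,-0.5,0],[-0.1,-0.5,0],[-0.1,-0.4,0],[-0.08,-0.1,0],[0,0,0],[0,0,0],[0,0,0]], rotation=[[0,0,0],[0,0,0],[0,0,0],[0,0,0],[0,0,0],[0,0,0],[0,0,0],[0,0,0],[0,0,0],[0,0,0]])

```text
time: 31.3
tool_pos: [0.5724, -0.1139, 0.2531]
tcp_rot: [3.136, 0.181, 0.0]
wrist_force: [-0.3, -0.2, 0.1]
width: 1.0
grip_force: 0.0
```

```bash
python3 - <<'E'
from h import *
st();delta(*place((.5718,-.1155),.177))
c=read_camera("side")
for k,p,b in(("orange",CO,(225,290,275,384)),("blue",CB,(265,290,320,384))):
    r=blob(c["image"],k,b,100,40);P=np.vstack([cyl(.014,.105,.135),cupP]) if 0 else cyl(.014,.105,.135)
    q=proj(c,P+[*p,0]);print(k,r[1].tolist(),"exp cap min/max",q.min(0).round(1),q.max(0).round(1))
E
```

```text
{'time': 31.3, 'tool_pos': [0.5724, -0.1139, 0.2531], 'tcp_rot': [3.1358, 0.1811, 0.0003], 'wrist_force': [-0.2926, -0.1849, 0.0538], 'width': 0.9998, 'grip_force': 0.0, 'q': [-0.2388, 0.0788, 1.7787, -0.0005, 1.2838, 1.2168]}
pos [ 0.5724 -0.1139  0.2531] yaw/tilt [0.993 0.115 0.   ] shift units [-0.016  0.029  1.521] turn units [ 0.006 -0.001  0.003]
yaw turn about z first: 0.003
orange [239, 333, 28, 50, 925] exp cap min/max [243.8 331.9] [260.9 356.9]
blue [278, 326, 29, 51, 917] exp cap min/max [284.7 326.5] [302.7 351.3]
```

Cap-top rows match the seated heights (orange 333 vs 332, blue 326 vs 326.5). I close the window now.

Request:
apply_moves(fingers=[1,1,1,1,1,1,0,0,0,0,0,0], travel=[[0,0.03,0.2],[0,0,0.4],[0,0,0.4],[0,0,0.3],[0,0,0.2],[0,0,0],[0,0,0],[0,0,0],[0,0,0],[0,0,0],[0,0,0],[0,0,0]], rotation=[[0,0,0],[0,0,0],[0,0,0],[0,0,0],[0,0,0],[0,0,0],[0,0,0],[0,0,0],[0,0,0],[0,0,0],[0,0,0],[0,0,0]])

```text
time: 32.55
tool_pos: [0.5728, -0.1149, 0.179]
tcp_rot: [3.135, 0.183, 0.002]
wrist_force: [-0.7, -2.4, 2.7]
width: 0.13
grip_force: 31.6
```

Request:
apply_moves(fingers=[0,0,0,0,0,0,0,0,0,0], travel=[[0,0.2,0],[0,0.4,0],[0,0.4,0],[0,0.4,0],[0,0.4,0],[0,0.4,0],[0,0.3,0],[0,0.1,0],[0,0,0],[0,0,0]], rotation=[[0,0,0],[0,0,0],[0,0,0],[0,0,0],[0,0,0],[0,0,0],[0,0,0],[0,0,0],[0,0,0],[0,0,0]])

```text
time: 33.55
tool_pos: [0.5889, -0.2458, 0.179]
tcp_rot: [3.133, 0.181, 0.005]
wrist_force: [4.8, -1.3, 3.2]
width: 0.127
grip_force: 31.7
```

Request:
apply_moves(fingers=[0,0,0,0,0], travel=[[0,0.1,0],[0,0.1,0],[0,0.06,0],[0,0,0],[0,0,0]], rotation=[[0,0,0],[0,0,0],[0,0,0],[0,0,0],[0,0,0]])

```text
time: 34.05
tool_pos: [0.5898, -0.2529, 0.179]
tcp_rot: [-3.129, -0.182, -0.002]
wrist_force: [2.8, 14.0, 10.2]
width: 0.132
grip_force: 32.4
```

Request:
apply_moves(fingers=[0,1,1,1,1,1,1,1,1,1,1,1], travel=[[0,-0.05,0],[0,0,0],[0,0,0],[0,0,0],[0,0,0],[0,0,-0.3],[0,0,-0.5],[0,0,-0.5],[0,0,-0.5],[0,0,-0.3],[0,0,0],[0,0,0]], rotation=[[0,0,0],[0,0,0],[0,0,0],[0,0,0],[0,0,0],[0,0,0],[0,0,0],[0,0,0],[0,0,0],[0,0,0],[0,0,0],[0,0,0]])

```text
time: 35.25
tool_pos: [0.5885, -0.2541, 0.2831]
tcp_rot: [3.136, 0.182, 0.0]
wrist_force: [-0.4, -0.7, 0.2]
width: 0.998
grip_force: 0.0
```

```bash
python3 - <<'E'
from h import *
st()
C={n:read_camera(n) for n in("wrist","side")}
O={"side":blob(C["side"]["image"],"red",(240,270,320,345)),"wrist":blob(C["wrist"]["image"],"red",(150,60,400,330))}
def rr(v): return np.concatenate([hullc(C[n],pose(*v,.115,box3(.054,.012,.156,.191)))-O[n][0] for n in O])
s=least_squares(rr,[.59,-.25],diff_step=1e-3);print("handle",s.x.round(4),s.fun.round(2),O["side"][1],O["wrist"][1])
p=s.x-np.array([.579,-.1809]);print("reader y",p@[-.115,.993])
cv2.imwrite("pics/z.png",cv2.resize(np.hstack([C["wrist"]["image"],C["side"]["image"]])[...,::-1],(800,300)))
E
```

```text
{'time': 35.25, 'tool_pos': [0.5885, -0.2541, 0.2831], 'tcp_rot': [3.136, 0.1824, 0.0001], 'wrist_force': [-0.3721, -0.7104, 0.247], 'width': 0.9978, 'grip_force': 0.0, 'q': [-0.4464, 0.1733, 1.6183, -0.0002, 1.3498, 1.0083]}
handle [ 0.5887 -0.2528] [ 0.5  -0.2   0.04  0.26] [258 315  36  22 596] [ 246  155   18   76 1200]
reader y -0.07256363357101571
```

View pics/z.png

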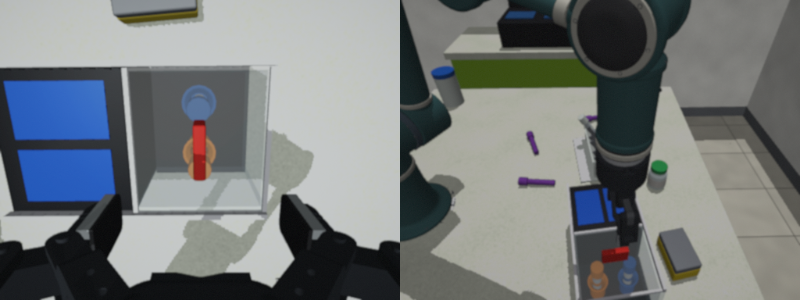

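The wrist half shows the handle at (199,150) over the chamber and both tubes upright in their cups. The TCP travelled 140 mm between the stops, so the window is shut and the arm is clear.

```bash
python3 -c "
from workcell import *
print(finish_job())"
```

```text
the job is handed in; nothing more can be done
None
```

The job is handed in, with no verdict returned: both tubes stand upright in the cups of their colours, the window is pushed to its shut stop, and the arm never went near the white tube, jar or tip box; I did not re-measure those three at the end.

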